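# Seat a capacitor in the test block and hold the probe on its red dot

## Task

Test the capacitor that carries a red dot: take it from the foam pad, lower it gently, dot still up, into the round well of the test block until it stands on the bottom, and let go of it. Then draw the spring-tipped probe out of its slanted holder and hold it upright with its tip on the red dot, pressing only lightly, so that the sprung tip is pushed in about halfway. Finish while holding the probe there (do not put it down), and leave the plain capacitor, the loose tape, coil and pin strip alone.

Things in the scene. Friction and masses are not known exactly. Their poses are not given: they have to be found in the camera images.
- marked_capacitor: The capacitor to test: black upright cylinder, 30 mm in diameter, 42 mm tall, about 40 g, a red dot 12 mm across in the middle of its top end; loose. It stands upside down (short pins hidden in the foam): its origin is the centre of its TOP end and its own z axis points DOWN. On the foam pad its lower end is 25 mm and its top end 67 mm above the worktop.
- dot (a point): Centre of the red dot, on the top end of the marked capacitor (same point as its origin). Once seated in the well it is 15 mm above the test block's top.
- plain_capacitor: A like capacitor without a dot, standing on the same foam pad 72 mm (centre to centre) from the marked one, same frame; either may be at either end of the pad. To be left alone.
- foam_pad: Black foam pad on an aluminium base, fixed, 60 x 136 x 25 mm (x, y, z); origin at the centre of its underside. The two capacitors stand on it at y = +36 and -36 mm of its frame, so a grasp that closes along its x axis has most room.
- test_block: Grey block, fixed, 90 x 84 x 48 mm (x, y, z), a round well in its top ringed by copper dashes; origin at the centre of its underside. The well is vertical, its axis at (0, 12) mm of the block's frame, 36 mm in diameter (2 mm chamfer at the mouth), 27 mm deep, flat bottom 21 mm above the worktop. It may stand left or right, exchanged with the foam pad.
- well_mouth (a point): Centre of the well's mouth, level with the block's top (48 mm above the worktop).
- probe_holder: Probe holder, fixed: dark base plate 70 x 56 x 18 mm with a slanted aluminium tube, 25 mm outside, 15 mm bore, open at the top, 58 mm long; origin on the worktop. The tube leans 25 degrees (0.436 rad) from vertical: its mouth lies towards -x of the holder's frame, that is roughly towards the robot.
- holder_mouth (a point): Centre of the tube's mouth, 75 mm above the worktop, at x = -8 mm of the holder's frame.
- probe: Spring-tipped test probe, loose, 70 g, 123 mm long, in the holder's tube, collar on its mouth, so leaning 25 degrees; to be drawn out along its axis. Origin at the end of the relaxed tip, z runs along the probe to the handle. Along z: brass tip 5 mm thick, 0-15 mm; black nose 10 mm thick, 15-52; collar 23 mm across, 52-57; round red handle 16 mm across, 57-123. In the holder, 0-52 is in the tube.
- probe_grip (a point): Point on the probe's axis 95 mm from the relaxed tip end, a good place to grip the red handle.
- tip_end (a point): End of the brass tip, the point that has to touch the dot (moves into the probe as the tip is pressed).
- probe_tip (a joint): How far the brass tip is pushed into the probe, m: 0 relaxed, 0.010 fully in; spring of 300 N/m, so halfway (0.005) is about 1.5 N.
- tape_white: Loose roll of white tape, 60 mm across, 18 mm high, lying flat at the right; to be left alone. Origin at the centre of its underside.
- coil: Loose copper-coloured ring coil, 40 mm across, 17 mm high, at the left; to be left alone. Origin at the centre of its underside.
- pin_board: Loose small green strip with upright pins, 12 x 48 x 22 mm, at the left; to be left alone. Origin at the centre of its underside.
Not all that is in view belongs to the job. What is shaped like the marked_capacitor but yellow is not meant.

How it is judged:
On the way:
1. the marked capacitor stands on the bottom of the well, dot up, and has been let go, while the probe is still in its holder (horizontal distance between dot and well_mouth below 0.006 m and z of dot in the frame of well_mouth below 0.018 m and angle between marked_capacitor's own z axis and vertical above 3 rad and contact force between the fingers and marked_capacitor below 0.05 N and distance between probe_grip and holder_mouth below 0.052 m), for 0.2 s.
At the end, for the whole second after the job is handed in: Marked capacitor on the well's bottom, dot up, within 6 mm of the well's axis, not touched by the fingers; probe held still by the fingers alone, upright to 0.12 rad, tip end within 6.5 mm of the dot's centre, pushed in 2 to 8 mm with 0.3 to 4 N (horizontal distance between dot and well_mouth below 0.006 m and z of dot in the frame of well_mouth below 0.018 m and angle between marked_capacitor's own z axis and vertical above 3 rad and contact force between the fingers and marked_capacitor below 0.05 N and distance between tip_end and dot below 0.0065 m and angle between probe's own z axis and vertical below 0.12 rad and value of joint probe_tip between 0.002 and 0.008 m and contact force between probe and marked_capacitor between 0.3 and 4 N and contact force between the fingers and probe above 1 N and contact force between probe and test_block below 0.05 N and contact force between probe and probe_holder below 0.05 N and linear speed of probe below 0.02 m/s); the arm keeps its last pose, push and grip.
It fails at once if the capacitor was dropped or slammed into the well (faster than 0.3 m/s inside it) (horizontal distance between dot and well_mouth below 0.015 m and z of dot in the frame of well_mouth below 0.04 m and linear speed of marked_capacitor above 0.3 m/s).
It fails at once if the capacitor was pressed against the test block with more than 30 N (contact force between marked_capacitor and test_block above 30 N).
It fails at once if the probe was pressed on the capacitor with more than 12 N (contact force between probe and marked_capacitor above 12 N).
It fails at once if the plain capacitor, the white tape roll, the coil or the pin strip was disturbed (15 mm) (distance of any of plain_capacitor, tape_white, coil, pin_board from where it was at the start of the episode above 0.015 m).
It also fails if it takes over 72 s, if anything falls off the work surface, if the arm or the gripper's body presses on something with over 40 N, if the wrist force passes 120 N, or if a joint passes its speed limit or range.

## Robot

A 7-joint arm with a two-finger parallel gripper is mounted at the origin on a cart in front of the work surface, level with it; the furniture and walls round the work are solid. World frame = base frame: x ahead of the robot, y to its left, z up, the work surface at z = 0. Lengths are in m, angles in rad, forces in N, time in s.
With the tool pointing down it reaches from about 0.4 to 0.85 m from the base axis. Payload 10.4 kg.
Tool frame: the origin (TCP) lies at the very end of the fingers, on their centre line; the grasp point (between the pads) lies 19 mm behind it; z points along the fingers, x is the direction in which the jaws open and shut, and the axes are right-handed (so a half turn about z gives the same grasp; the last joint's range is limited). The gripper opens to 87 mm and grips with 3 to 60 N. Pads are 19 mm wide; open, the fingers measure 117 mm over their backs; the gripper's body (75 mm by 190 mm) begins 51 mm behind the grasp point.
Start: joints at [-1.171, 0.332, -0.065, 1.46, 0.022, 1.35, -0.088], TCP at [0.256, 0.57, 0.223] pointing down, gripper open.
Joint ranges: [-2.6, 2.6], [-0.5, 2.12], [-1.47, 1.34], [0.16, 2.42], [-1.27, 4.41], [0.06, 2.06], [-2.6, 2.6]. Speed limits (rad/s): [2.22, 2.22, 2.79, 2.79, 3.14, 3.14, 3.14].

## Interface

Orientations are given as a unit quaternion [x, y, z, w].
In Python, from bench import r gives the robot as it stands. The module is installed in compiled form; this text tells all that it offers.
- The arm moves only by the tool carry_out, never from a script. Its argument "commands" is a list that holds one entry, the list of rows, each a list of 7 numbers: the closure in counts, from 0 (fully open) to 255 (shut), then the shift along the tool's x, y, z in units of 25 mm (1.0 is 25 mm), then the turn, a rotation vector about the tool's x, y, z in units of 5 degrees (1.0 is 5 degrees). A call has 1 to 12 rows; each row is the pose to reach, as a shift and turn from the pose measured when the call began, along the tool's axes at that moment; what a row does not reach only later rows make up. A row lasts 1/8 s, in which the tool goes at most 62.5 mm and 10.7 degrees, less where a joint would pass 70% of its speed; a pose out of reach is approached as far as the arm can. A call with a gripper value outside its range is refused whole. The fingers move at their own pace and stop on an object; "grip_force" is the grip in N (left out, the last holds). Time passes only in rows, so rows that repeat a pose let the fingers close. It gives the time, the measured TCP pose, the force and the opening at its end, in the units of the state.
- r.read_state(): the state, without advancing time (a new reading comes with each control period).
- r.camera(name): name is "side" or "top"; returns the picture (400x640x3 uint8, blue, green, red); there is no depth.
- r.camera_info(name): a dict with "fx", "fy", "cx", "cy" (pixels), "origin" and "rotation" of the camera in the world. Camera axes: x right, y down, z forward; pixel columns grow to the right and rows downward; lengths in m; the calibration is good to about 2 mm. A picture is of the moment at which its call begins. camera_info takes no time and is no camera call.
- r.close_job(): hands the job in, once; it reports no verdict.
The state is a dict: "time": time; "joint_positions": joint angles; "joint_vel": joint speeds; "joint_torque": joint torques, N m; "ee_pos": TCP position; "eef_rot": TCP orientation; "ft_force": force on the tool from outside, world axes, zero at the start; "torque": the same for the moment, N m; "width": finger opening in m.
Only numpy, scipy, OpenCV 4.12 (cv2) and the standard library are available. Lean on these libraries where they do the work, as an engineer would, in place of code of your own. Each camera call takes 0.05 s, during which the arm holds its last target.

## Working session

There is one attempt and no reset: what is moved stays moved. The work goes in short steps, Python scripts to look and compute and a tool call to move; the robot and the scene stay as the last step left them, time stands still between calls to the robot, and variables do not carry over. Pictures are saved under pics/ and viewed, and the job is handed in when it is done.

Besides the shell and the picture viewer there is one more tool, called after "Request:" as a command line: name --argument value ..., lists and objects as JSON in quotes. carry_out: Moves the arm, as the interface text tells. Its arguments: {"type":"object","properties":{"commands":{"type":"array"},"grip_force":{"type":"number"}},"required":["commands"]}

```bash
mkdir -p pics
python3 - <<'E'
from bench import r
import cv2
s=r.read_state()
for k,v in s.items(): print(k,v)
for n in("side","top"):
    cv2.imwrite(f"pics/{n}0.png",r.camera(n)); print(r.camera_info(n))
E
```

```text
time 0.0
joint_positions [-1.17062525  0.33288541 -0.06470707  1.46097937  0.02162882  1.34990744
 -0.0884895 ]
joint_vel [ 0.00033302 -0.00056728  0.00094393 -0.00042622  0.00013605  0.0015337
  0.00203253]
joint_torque [ 4.52023269e-04 -6.23264980e+01  2.48635415e-02 -3.89903247e+01
 -6.14344259e-02  3.99527256e-02  1.43615534e-04]
ee_pos [0.25627503 0.56959451 0.22172736]
eef_rot [ 8.39716328e-01  5.43024805e-01 -5.95261315e-04  4.42162149e-04]
ft_force [ 0.66153239 -1.19333199  0.21018637]
torque [ 0.04584309 -0.01687761 -0.01936576]
width 0.0870157947905349
{'fx': 383.81416829551415, 'fy': 383.81416829551415, 'cx': 319.25567133924324, 'cy': 198.77658438117123, 'origin': array([0.28606454, 1.01704247, 0.77439377]), 'rotation': array([-0.07206302,  0.87436964, -0.47814835,  0.0407284 ])}
{'fx': 361.0902688361832, 'fy': 361.0902688361832, 'cx': 311.99506353889416, 'cy': 192.13488020374146, 'origin': array([ 0.34601852, -0.02882292,  1.2902909 ]), 'rotation': array([-0.70200492,  0.70930645, -0.0499332 ,  0.03975071])}
```

View pics/side0.png

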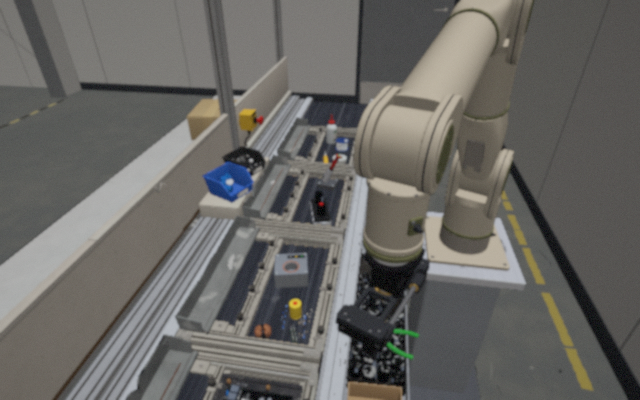

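View pics/top0.png

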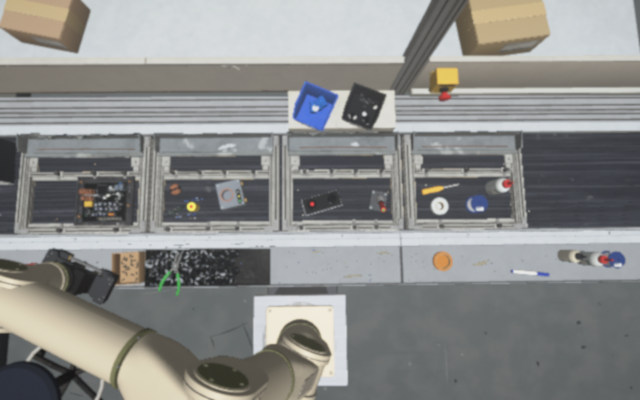

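The top view shows the test block near (230,194), the foam pad with the red dot near (311,204), and the probe holder near (380,202). I'll enlarge these areas.

Run:
```python
import cv2
t=cv2.imread("pics/top0.png"); s=cv2.imread("pics/side0.png")
cv2.imwrite("pics/topz.png",cv2.resize(t[165:230,155:285],None,fx=6,fy=6,interpolation=cv2.INTER_CUBIC))
cv2.imwrite("pics/topz2.png",cv2.resize(t[165:230,285:405],None,fx=6,fy=6,interpolation=cv2.INTER_CUBIC))
cv2.imwrite("pics/sidez.png",cv2.resize(s[110:350,240:370],None,fx=2.5,fy=2.5,interpolation=cv2.INTER_CUBIC))
```

```text
(no output)
```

View pics/topz.png

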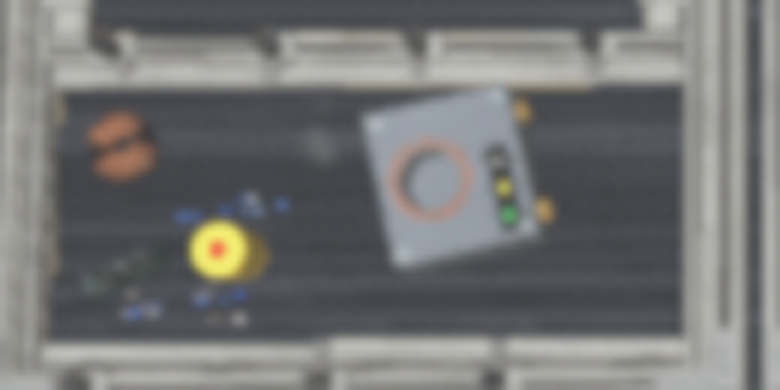

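View pics/topz2.png

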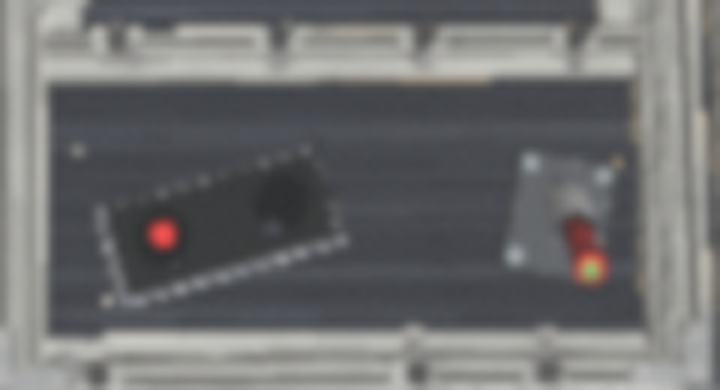

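View pics/sidez.png

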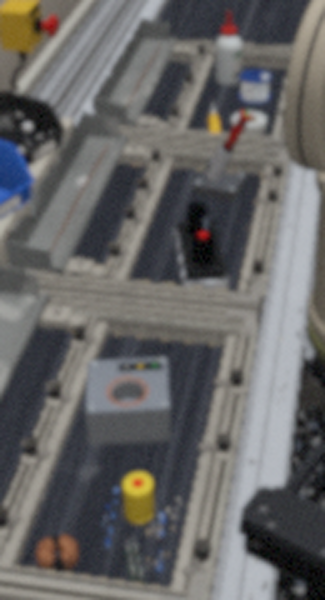

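The pad carries the dot at its left end, and the plain capacitor is at its right end. The yellow cylinder at the left is a decoy. Next I'll take measurements by casting rays.

```bash
cat > h.py <<'E'
import numpy as np, cv2
from scipy.spatial.transform import Rotation as R
from bench import r
def ray(n,u,v):
    c=r.camera_info(n); d=R.from_quat(c['rotation']).apply([(u-c['cx'])/c['fx'],(v-c['cy'])/c['fy'],1]); return np.array(c['origin']),d
def onz(n,u,v,z):
    o,d=ray(n,u,v); return o+d*(z-o[2])/d[2]
def tri(a,b):
    (o1,d1),(o2,d2)=a,b
    d1=d1/np.linalg.norm(d1);d2=d2/np.linalg.norm(d2)
    s=np.linalg.lstsq(np.stack([d1,-d2],1),o2-o1,rcond=None)[0]
    p,q=o1+s[0]*d1,o2+s[1]*d2
    return (p+q)/2,np.linalg.norm(p-q)
def cen(m,off=(0,0)):
    n,l,st,c=cv2.connectedComponentsWithStats(m.astype(np.uint8))
    return [(st[i,4],np.round(c[i]+off,2).tolist(),st[i,:4].tolist()) for i in range(1,n) if st[i,4]>4]
E
python3 - <<'E'
from h import *
t=cv2.imread("pics/top0.png"); s=cv2.imread("pics/side0.png")
np.set_printoptions(precision=4,suppress=True)
def red(im): 
    b,g,rr=[im[...,i].astype(int) for i in range(3)]; return (rr>110)&(rr-g>60)&(rr-b>60)
x=red(t); x[:165]=0;x[230:]=0;x[:,:280]=0;x[:,400:]=0; print("top red",cen(x))
x=red(s); x[:140]=0;x[320:]=0;x[:,:250]=0;x[:,360:]=0; print("side red",cen(x))
def cop(im):
    b,g,rr=[im[...,i].astype(int) for i in range(3)]; return (rr-b>15)
for n,im,(a,b_,c,d) in(("top",t,(180,208,215,236)),("side",s,(255,278,277,312))):
    m=np.zeros(im.shape[:2],bool); m[a:b_,c:d]=cop(im)[a:b_,c:d]
    p=np.argwhere(m)[:,::-1].astype(np.float32); e=cv2.fitEllipse(cv2.convexHull(p)) ; print(n,len(p),e, onz(n,*e[0],.048))
# block outline in top
b,g,rr=[t[...,i].astype(int) for i in range(3)]
m=np.zeros(t.shape[:2],np.uint8); m[178:212,212:250]=(t[178:212,212:250].mean(2)>110)
m=cv2.morphologyEx(m,cv2.MORPH_CLOSE,np.ones((5,5)))
p=np.argwhere(m)[:,::-1].astype(np.float32); rc=cv2.minAreaRect(p); print(rc)
for q in cv2.boxPoints(rc): print(onz("top",*q,.048))
# hand corners
def z1(x,y): return 155+(x+.5)/6-.5,165+(y+.5)/6-.5
def z2(x,y): return 285+(x+.5)/6-.5,165+(y+.5)/6-.5
print("block corners");[print(onz("top",*z1(*q),.048)) for q in((362,115),(505,88),(540,238),(400,268))]
print("foam corners");[print(onz("top",*z2(*q),.025)) for q in((98,208),(308,148),(346,242),(128,303))]
print("holder plate corners");[print(onz("top",*z2(*q),.018)) for q in((522,152),(615,163),(0,0),(506,268))]
print("plain",onz("top",*z2(283,197),.067),"dot",onz("top",*z2(163,234),.067))
print("handle end",onz("top",*z2(591,268),.139))
E
```

```text
top red [(np.int32(16), [311.5, 203.5], [310, 202, 4, 4]), (np.int32(13), [382.77, 207.54], [381, 206, 5, 4])]
side red [(np.int32(10), [320.8, 203.0], [319, 202, 4, 3]), (np.int32(11), [294.55, 302.64], [293, 301, 4, 4])]
top 67 ((226.18948364257812, 194.5276336669922), (13.273175239562988, 13.696589469909668), 78.10871124267578) [0.4989 0.2489 0.048 ]
side 66 ((291.7131042480469, 263.4022216796875), (15.297987937927246, 19.712736129760742), 47.32360076904297) [0.4954 0.2397 0.048 ]
((230.5, 193.5), (31.0, 37.0), 90.0)
[0.5572 0.2991 0.048 ]
[0.5561 0.1709 0.048 ]
[0.448  0.1697 0.048 ]
[0.4493 0.2965 0.048 ]
block corners
[0.5369 0.2885 0.048 ]
[0.552  0.2064 0.048 ]
[0.4646 0.1851 0.048 ]
[0.4481 0.2648 0.048 ]
foam corners
[ 0.4825 -0.0087  0.025 ]
[ 0.5169 -0.1328  0.025 ]
[ 0.461 -0.154  0.025]
[ 0.4265 -0.0258  0.025 ]
holder plate corners
[ 0.5142 -0.2605  0.018 ]
[ 0.5071 -0.3157  0.018 ]
[0.6087 0.049  0.018 ]
[ 0.4453 -0.2489  0.018 ]
plain [ 0.4832 -0.1146  0.067 ] dot [ 0.4628 -0.0461  0.067 ]
handle end [ 0.4354 -0.2734  0.139 ]
```

Run:
```python
from h import *
np.set_printoptions(precision=4,suppress=True)
t=cv2.imread("pics/top0.png").astype(float); s=cv2.imread("pics/side0.png").astype(float)
def wc(im,u,v,w,f):
    u0,v0=int(round(u)),int(round(v)); vs,us=np.mgrid[v0-w:v0+w+1,u0-w:u0+w+1]; wt=f(im[v0-w:v0+w+1,u0-w:u0+w+1]).clip(0); return (us*wt).sum()/wt.sum(),(vs*wt).sum()/wt.sum()
f=lambda p:p[...,2]-p[...,1]-30
a=wc(t,311.5,203.5,4,f); b=wc(s,320.8,203,3,f); print(a,b,onz("top",*a,.067),onz("side",*b,.067),tri(ray("top",*a),ray("side",*b)))
g=lambda p:p[...,2]-p[...,0]-5
a=wc(t,226.2,194.5,8,g); print(a,onz("top",*a,.048))
b=wc(s,291,266,9,g); print(b,onz("side",*b,.048),tri(ray("top",*a),ray("side",*b)))
S=cv2.resize(s[135:200,305:365].astype(np.uint8),None,fx=9,fy=9,interpolation=cv2.INTER_CUBIC)
S2=cv2.resize(s[240:300,262:322].astype(np.uint8),None,fx=9,fy=9,interpolation=cv2.INTER_CUBIC)
S=S[:540]; cv2.imwrite("pics/sidez2.png",cv2.resize(np.hstack([S,S2]),(800,400)))
```

```text
(np.float64(311.67875647668393), np.float64(203.59326424870466)) (np.float64(320.73024740622503), np.float64(203.5171588188348)) [ 0.4628 -0.0458  0.067 ] [ 0.4601 -0.0435  0.067 ] (array([ 0.4617, -0.046 ,  0.0654]), np.float64(0.002393523735046098))
(np.float64(225.89187227866472), np.float64(194.68505079825835)) [0.4984 0.2499 0.048 ]
(np.float64(291.19379258137775), np.float64(265.5034065102195)) [0.4949 0.2482 0.048 ] (array([0.4964, 0.2493, 0.0491]), np.float64(0.0036434806738283565))
```

View pics/sidez2.png

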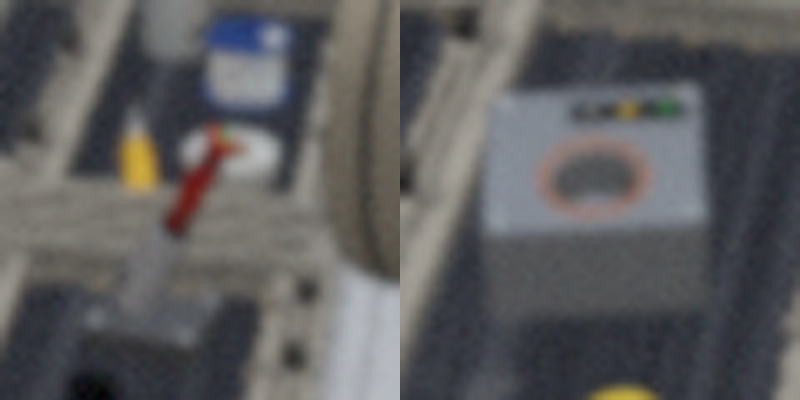

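Both views agree, apart from a constant offset of about 3 mm in x. The dot is at about (.4615,-.045,.067) and the well at about (.497,.249). I'll write a helper that computes the relative numbers.

```bash
cat >> h.py <<'E'
np.set_printoptions(precision=4,suppress=True)
def down(yaw,tilt=0,lean=0):
    # tool x at yaw(deg), z down; then tilt so z leans towards world azimuth 'lean'(deg) by tilt deg
    y=np.radians(yaw); c,s=np.cos(y),np.sin(y)
    M=R.from_matrix(np.array([[c,s,0],[s,-c,0],[0,0,-1.]]))
    l=np.radians(lean); ax=np.array([np.sin(l),-np.cos(l),0])  # rot of -z towards lean
    return R.from_rotvec(ax*np.radians(tilt))*M
def rel(p,Rt):
    s=r.read_state(); R0=R.from_quat(s['eef_rot'])
    d=R0.inv().apply(np.array(p)-s['ee_pos'])/.025; w=np.degrees((R0.inv()*Rt).as_rotvec())/5
    print("t",s['time'],"ee",s['ee_pos'],"shift",d,"turn",w)
    n=max(np.linalg.norm(d)/2.5,np.linalg.norm(w)*5/10.7); print("rows>=",n)
def st():
    s=r.read_state(); M=R.from_quat(s['eef_rot']).as_matrix()
    print("t",s['time'],s['ee_pos'],"x",M[:,0],"z",M[:,2],"F",s['ft_force'],"T",s['torque'],"w",s['width'],"q",s['joint_positions'])
E
python3 - <<'E'
from h import *
print(down(0,25,0).as_matrix()[:,2])
rel([.4615,-.045,.15],down(16))
E
```

```text
[ 0.4226  0.     -0.9063]
t 0.1 ee [0.2563 0.5696 0.2218] shift [-19.0495  17.573    2.8992] turn [0.0071 0.0137 9.9554]
rows>= 10.431482790856826
```

Request:
carry_out --commands '[[[0,-19.05,17.57,2.9,0,0,9.95],[0,-19.05,17.57,2.9,0,0,9.95],[0,-19.05,17.57,2.9,0,0,9.95],[0,-19.05,17.57,2.9,0,0,9.95],[0,-19.05,17.57,2.9,0,0,9.95],[0,-19.05,17.57,2.9,0,0,9.95],[0,-19.05,17.57,2.9,0,0,9.95],[0,-19.05,17.57,2.9,0,0,9.95],[0,-19.05,17.57,2.9,0,0,9.95],[0,-19.05,17.57,2.9,0,0,9.95],[0,-19.05,17.57,2.9,0,0,9.95],[0,-19.05,17.57,2.9,0,0,9.95]]]' --grip_force 15

```text
time: 1.6
ee_pos: [0.4613, -0.047, 0.1496]
eef_rot: [0.991, 0.137, -0.001, 0.001]
ft_force: [-0.8, 1.0, 0.3]
width: 0.0871
```

Run:
```python
from h import *
st(); rel([.4615,-.045,.054],down(16))
s=r.camera("side"); cv2.imwrite("pics/s1.png",cv2.resize(s[120:280,220:420],None,fx=4,fy=4,interpolation=cv2.INTER_CUBIC))
```

```text
t 1.6 [ 0.4613 -0.047   0.1496] x [ 0.9622  0.2723 -0.0017] z [-0.0012 -0.002  -1.    ] F [-0.8008  0.9572  0.2939] T [-0.0175  0.0666 -0.0298] w 0.08708065575417885 q [-0.5846  0.014   0.5985  1.9919 -0.0065  1.1393  0.2923]
t 1.6 ee [ 0.4613 -0.047   0.1496] shift [ 0.0366 -0.0817  3.8236] turn [ 0.0177  0.0198 -0.0399]
rows>= 1.529842182527936
```

View pics/s1.png

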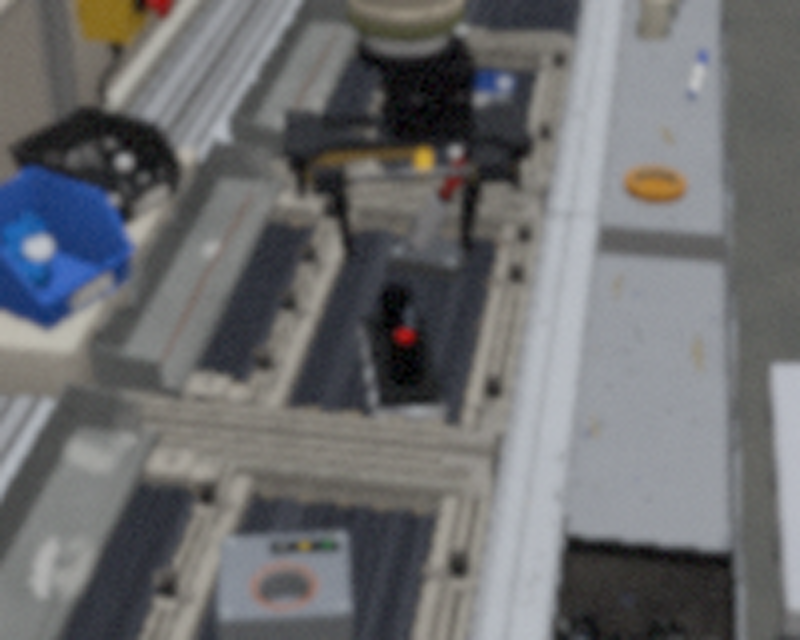

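The side view shows fingertips at about (307,181) and (337,180), straddling the dot. I'll check the camera bias against the TCP.

Run:
```python
from h import *
a=onz("side",307.3,180.9,.1496);b=onz("side",336.8,179.8,.1496); print(a,b,(a+b)/2)
```

```text
[ 0.5046 -0.0447  0.1496] [ 0.4107 -0.0673  0.1496] [ 0.4577 -0.056   0.1496]
```

Request:
carry_out --commands '[[[0,0.03,-0.08,1.8,0,0,0],[0,0.03,-0.08,2.4,0,0,0],[0,0.03,-0.08,2.4,0,0,0]]]'

```text
time: 2.02
ee_pos: [0.4605, -0.0426, 0.0893]
eef_rot: [0.99, 0.139, -0.002, 0.001]
ft_force: [0.5, 0.1, 1.0]
width: 0.087
```

Run:
```python
from h import *
st()
s=r.camera("side"); cv2.imwrite("pics/s2.png",cv2.resize(s[150:230,270:370],None,fx=7,fy=7,interpolation=cv2.INTER_CUBIC))
```

```text
t 2.025 [ 0.4605 -0.0426  0.0893] x [ 0.9613  0.2757 -0.0038] z [-0.0034 -0.0018 -1.    ] F [0.542  0.1488 1.0375] T [-0.0991  0.0068  0.0505] w 0.08698951554482086 q [-0.5758  0.1032  0.6015  2.0571 -0.067   1.0036  0.3387]
```

View pics/s2.png

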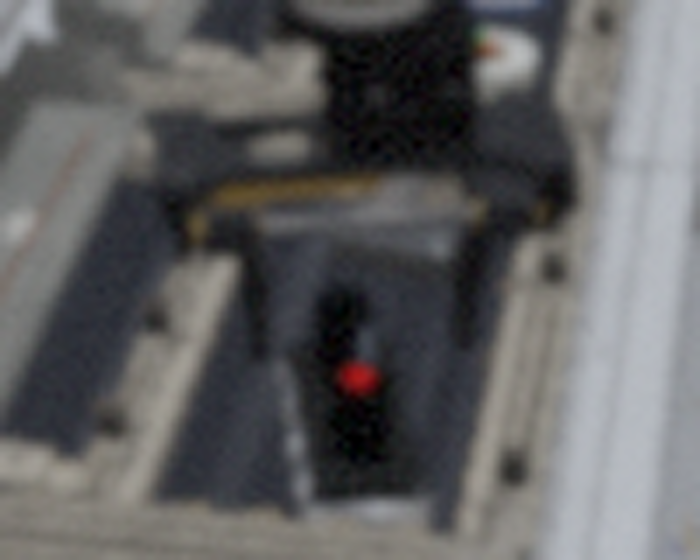

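Run:
```python
from h import *
a=onz("side",306.4,200.7,.0893);b=onz("side",335.6,199.1,.0893); print(a,b,(a+b)/2); st()
t=r.camera("top"); cv2.imwrite("pics/t2.png",cv2.resize(t[170:240,260:360],None,fx=7,fy=7,interpolation=cv2.INTER_CUBIC)); rel([.463,-.045,.054],down(16))
```

```text
[ 0.5038 -0.0191  0.0893] [ 0.4104 -0.0442  0.0893] [ 0.4571 -0.0316  0.0893]
t 2.075 [ 0.4614 -0.0428  0.0902] x [ 0.9614  0.2753 -0.0019] z [-0.0016 -0.0014 -1.    ] F [ 0.3766 -0.4075 -0.4283] T [-0.0522  0.0491 -0.0195] w 0.08734377336956395 q [-0.5756  0.1022  0.6019  2.0559 -0.0667  1.004   0.3386]
t 2.125 ee [ 0.4619 -0.0429  0.0907] shift [0.0214 0.0931 1.4685] turn [ 0.0117  0.0067 -0.0068]
rows>= 0.5886250985267607
```

View pics/t2.png

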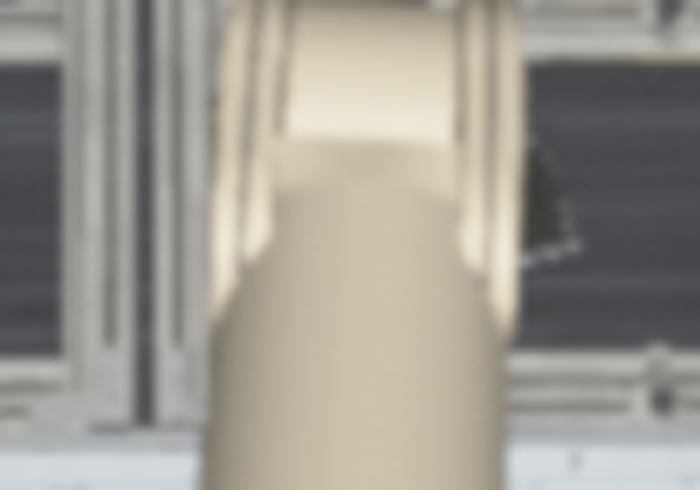

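Request:
carry_out --commands '[[[0,0.03,0.12,0.5,0,0,0],[0,0.03,0.12,1.0,0,0,0],[0,0.03,0.12,1.47,0,0,0],[0,0.03,0.12,1.47,0,0,0],[0,0.03,0.12,1.47,0,0,0],[0,0.03,0.12,1.47,0,0,0]]]'

```text
time: 2.88
ee_pos: [0.4637, -0.0456, 0.0543]
eef_rot: [0.99, 0.139, 0.0, 0.001]
ft_force: [-0.2, 0.1, 0.7]
width: 0.087
```

Run:
```python
from h import *
st(); rel([.4633,-.0457,.054],down(16))
```

```text
t 2.875 [ 0.4637 -0.0456  0.0543] x [ 0.9614  0.275  -0.    ] z [ 0.0003 -0.0011 -1.    ] F [-0.2444  0.108   0.6528] T [-0.0889  0.0199  0.0272] w 0.08704224694427043 q [-0.5552  0.1717  0.5999  2.0816 -0.1201  0.921   0.3893]
t 2.875 ee [ 0.4637 -0.0456  0.0543] shift [-0.0148 -0.0013  0.0116] turn [ 0.0128  0.0001 -0.0071]
rows>= 0.007525146308689452
```

Excellent. I'll close the gripper.

Request:
carry_out --commands '[[[120,0,0,0,0,0,0],[180,0,0,0,0,0,0],[255,0,0,0,0,0,0],[255,0,0,0,0,0,0],[255,0,0,0,0,0,0],[255,0,0,0,0,0,0],[255,0,0,0,0,0,0],[255,0,0,0,0,0,0]]]' --grip_force 15

```text
time: 3.88
ee_pos: [0.4636, -0.0456, 0.0543]
eef_rot: [0.99, 0.139, 0.0, 0.001]
ft_force: [0.5, 0.3, 0.1]
width: 0.029
```

Run:
```python
from h import *
st()
```

```text
t 3.875 [ 0.4636 -0.0456  0.0543] x [ 0.9614  0.2751 -0.0001] z [ 0.0002 -0.0011 -1.    ] F [0.5222 0.3141 0.0839] T [-0.0652  0.0394 -0.0025] w 0.028984548185372817 q [-0.5552  0.1717  0.5999  2.0816 -0.1201  0.921   0.3893]
```

Request:
carry_out --commands '[[[255,0,0,-0.5,0,0,0],[255,0,0,-1.2,0,0,0],[255,0,0,-2.4,0,0,0],[255,0,0,-3.4,0,0,0],[255,0,0,-3.4,0,0,0],[255,0,0,-3.4,0,0,0]]]'

```text
time: 4.62
ee_pos: [0.4633, -0.0455, 0.139]
eef_rot: [0.99, 0.139, -0.0, 0.0]
ft_force: [0.4, 0.6, -0.6]
width: 0.0293
```

Run:
```python
from h import *
st()
s=r.camera("side"); cv2.imwrite("pics/s3r.png",s); cv2.imwrite("pics/s3.png",cv2.resize(s[130:230,270:370],None,fx=6,fy=6,interpolation=cv2.INTER_CUBIC))
rel([.4987,.248,.140],down(16))
```

```text
t 4.625 [ 0.4633 -0.0455  0.139 ] x [ 0.9615  0.275  -0.0002] z [ 0.     -0.0009 -1.    ] F [ 0.402   0.6061 -0.6482] T [-0.0774  0.0198  0.0328] w 0.029272325422372472 q [-0.5904  0.0321  0.6072  2.0013 -0.0194  1.114   0.3037]
t 4.675 ee [ 0.4631 -0.0455  0.1387] shift [  4.5985 -10.8948  -0.068 ] turn [ 0.0104  0.0119 -0.0061]
rows>= 4.730276664407009
```

View pics/s3.png

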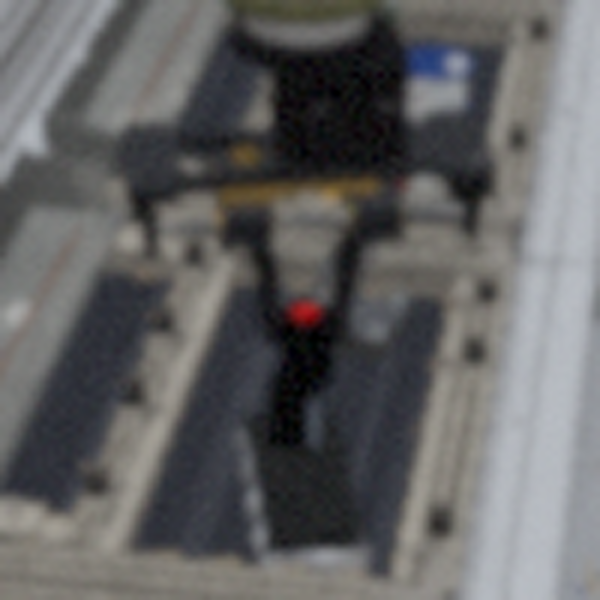

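The dot is visible between the fingers at px (320,182) and the capacitor has lifted. I'll move it over the well.

Request:
carry_out --commands '[[[255,0.9,-2.1,0,0,0,0],[255,1.8,-4.3,0,0,0,0],[255,2.7,-6.5,0,0,0,0],[255,3.5,-8.5,0,0,0,0],[255,4.2,-10.0,0,0,0,0],[255,4.6,-10.9,0.2,0,0,0],[255,4.6,-10.9,0.5,0,0,0],[255,4.6,-10.9,0.8,0,0,0],[255,4.6,-10.9,0.8,0,0,0],[255,4.6,-10.9,0.8,0,0,0]]]'

```text
time: 5.92
ee_pos: [0.499, 0.2472, 0.1185]
eef_rot: [0.99, 0.138, -0.0, 0.0]
ft_force: [-0.5, 0.3, -0.1]
width: 0.029
```

Run:
```python
from h import *
st()
s=r.camera("side"); cv2.imwrite("pics/s4r.png",s); cv2.imwrite("pics/s4.png",cv2.resize(s[200:310,240:350],None,fx=5.4,fy=5.4,interpolation=cv2.INTER_CUBIC))
t=r.camera("top"); cv2.imwrite("pics/t4r.png",t);cv2.imwrite("pics/t4.png",cv2.resize(t[150:250,180:280],None,fx=5.4,fy=5.4,interpolation=cv2.INTER_CUBIC))
rel([.4987,.248,.0785],down(16))
b=s.astype(int); m=(b[...,2]>110)&(b[...,2]-b[...,1]>60); m[:200]=0;m[290:]=0;m[:,:270]=0;m[:,330:]=0
for c in cen(m): print(c, onz("side",*c[1],.119+.0127))
```

```text
t 5.925 [0.499  0.2472 0.1185] x [ 0.9618  0.2737 -0.0009] z [-0.0006 -0.0011 -1.    ] F [-0.5498  0.3007 -0.058 ] T [-0.066   0.0499  0.0308] w 0.02903185408645879 q [-0.8689  0.2726  0.3799  1.7899 -0.1115  1.1012 -0.1738]
t 6.025 ee [0.499  0.2477 0.1187] shift [-0.0061 -0.0137  1.6074] turn [ 0.0072  0.0054 -0.0147]
rows>= 0.6429977967853138
(np.int32(18), [289.0, 241.67], [287, 240, 5, 4]) [0.4973 0.2481 0.1317]
```

View pics/s4.png

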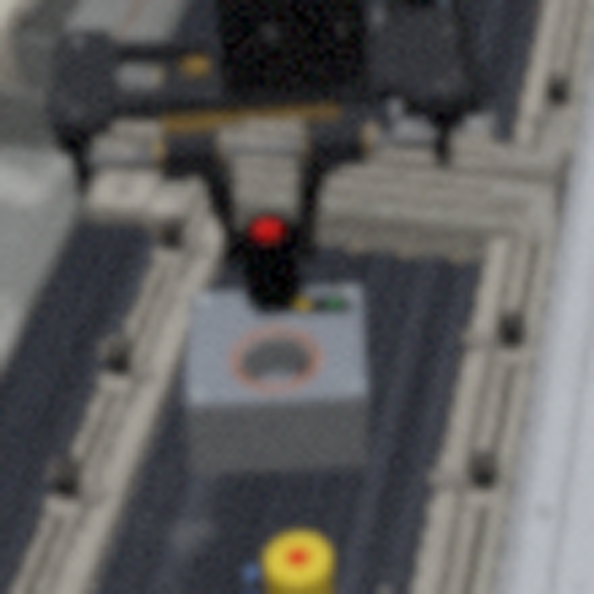

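View pics/t4.png

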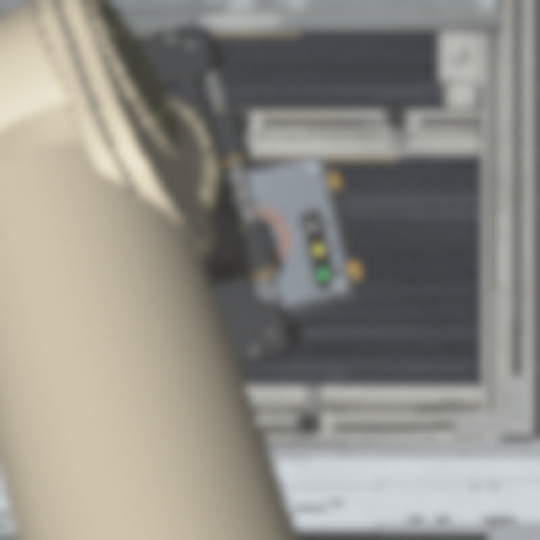

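Side view: the dot at px (289,242) is nearly over the well. Measured with the same camera it differs by about 2 mm in x. I'll nudge it 1 mm and lower it to just above the mouth.

Request:
carry_out --commands '[[[255,-0.04,-0.02,0.5,0,0,0],[255,-0.04,-0.02,1.0,0,0,0],[255,-0.04,-0.02,1.48,0,0,0],[255,-0.04,-0.02,1.48,0,0,0],[255,-0.04,-0.02,1.48,0,0,0],[255,-0.04,-0.02,1.48,0,0,0]]]'

```text
time: 6.78
ee_pos: [0.4982, 0.248, 0.0821]
eef_rot: [0.99, 0.138, 0.0, 0.0]
ft_force: [0.2, -0.2, 0.5]
width: 0.029
```

Run:
```python
from h import *
st()
s=r.camera("side"); cv2.imwrite("pics/s5r.png",s); cv2.imwrite("pics/s5.png",cv2.resize(s[225:305,250:330],None,fx=7,fy=7,interpolation=cv2.INTER_CUBIC))
b=s.astype(int); m=(b[...,2]>110)&(b[...,2]-b[...,1]>60); m[:200]=0;m[290:]=0;m[:,:270]=0;m[:,330:]=0
z=r.read_state()['ee_pos'][2]
for c in cen(m): print(c, onz("side",*c[1],z+.0127))
```

```text
t 6.775 [0.4982 0.248  0.0821] x [0.9616 0.2743 0.0003] z [ 0.0004 -0.0003 -1.    ] F [ 0.1677 -0.2425  0.4917] T [-0.11    0.0119 -0.0983] w 0.02896960291721486 q [-0.8617  0.3141  0.3719  1.8244 -0.131   1.0269 -0.1605]
(np.int32(17), [289.88, 252.59], [288, 251, 5, 4]) [0.4964 0.2489 0.0948]
```

View pics/s5.png

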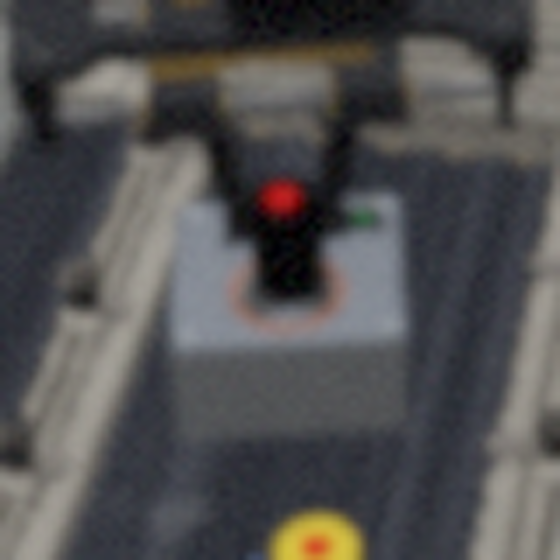

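The capacitor is centred over the copper ring (about px 290,266). I'll lower it slowly.

Request:
carry_out --commands '[[[255,0,0,0.12,0,0,0],[255,0,0,0.24,0,0,0],[255,0,0,0.36,0,0,0],[255,0,0,0.48,0,0,0],[255,0,0,0.6,0,0,0],[255,0,0,0.7,0,0,0],[255,0,0,0.7,0,0,0],[255,0,0,0.7,0,0,0]]]'

```text
time: 7.82
ee_pos: [0.4982, 0.2481, 0.0647]
eef_rot: [0.99, 0.139, 0.0, 0.0]
ft_force: [-0.1, -0.2, 0.2]
width: 0.0291
```

Run:
```python
from h import *
st(); rel([.498,.248,.0508],down(16))
```

```text
t 7.825 [0.4982 0.2481 0.0647] x [0.9616 0.2744 0.0004] z [ 0.0004 -0.0002 -1.    ] F [-0.0506 -0.2106  0.1563] T [-0.0252  0.0158  0.0097] w 0.029104974276581704 q [-0.8566  0.3368  0.3672  1.8378 -0.1417  0.9923 -0.1525]
t 7.825 ee [0.4982 0.2481 0.0647] shift [-0.0083  0.0027  0.5558] turn [ 0.0035 -0.0041 -0.0144]
rows>= 0.22236612615654852
```

It is inside the well with no contact. I'll continue.

Request:
carry_out --commands '[[[255,0,0,0.1,0,0,0],[255,0,0,0.2,0,0,0],[255,0,0,0.3,0,0,0],[255,0,0,0.4,0,0,0],[255,0,0,0.48,0,0,0],[255,0,0,0.55,0,0,0],[255,0,0,0.55,0,0,0],[255,0,0,0.55,0,0,0]]]'

```text
time: 8.82
ee_pos: [0.4983, 0.2481, 0.051]
eef_rot: [0.99, 0.138, 0.0, 0.0]
ft_force: [0.9, -0.4, -1.0]
width: 0.0292
```

Run:
```python
from h import *
st(); rel([.498,.248,.0508],down(16))
```

```text
t 8.825 [0.4983 0.2481 0.051 ] x [0.9616 0.2743 0.0004] z [ 0.0005 -0.0002 -1.    ] F [ 0.88   -0.353  -0.9782] T [-0.0349 -0.0236  0.0229] w 0.029199723322714723 q [-0.8522  0.3555  0.3632  1.8473 -0.1504  0.9652 -0.146 ]
t 8.825 ee [0.4983 0.2481 0.051 ] shift [-0.0105  0.0001  0.0081] turn [ 0.0039 -0.005  -0.0158]
rows>= 0.007952542136780165
```

Request:
carry_out --commands '[[[255,0,0,0.03,0,0,0],[255,0,0,0.03,0,0,0],[155,0,0,0.03,0,0,0],[140,0,0,0.03,0,0,0],[110,0,0,0.03,0,0,0],[110,0,0,0.03,0,0,0],[110,0,0,0.03,0,0,0],[110,0,0,0,0,0,0]]]'

```text
time: 9.82
ee_pos: [0.4982, 0.2481, 0.051]
eef_rot: [0.99, 0.138, 0.0, 0.0]
ft_force: [-1.0, 1.0, -0.3]
width: 0.049
```

Request:
carry_out --commands '[[[110,0,0,-0.3,0,0,0],[110,0,0,-0.8,0,0,0],[110,0,0,-2,0,0,0],[50,0,0,-4,0,0,0],[0,0,0,-6,0,0,0],[0,0,0,-6,0,0,0],[0,0,0,-6,0,0,0]]]'

```text
time: 10.7
ee_pos: [0.498, 0.2481, 0.2013]
eef_rot: [0.99, 0.139, 0.0, -0.0]
ft_force: [0.0, -0.8, 0.0]
width: 0.0809
```

Run:
```python
from h import *
st()
s=r.camera("side"); cv2.imwrite("pics/s6r.png",s); cv2.imwrite("pics/s6.png",cv2.resize(s[225:305,250:330],None,fx=7,fy=7,interpolation=cv2.INTER_CUBIC))
b=s.astype(int); m=(b[...,2]>110)&(b[...,2]-b[...,1]>60); m[:200]=0;m[290:]=0;m[:,:270]=0;m[:,330:]=0
for c in cen(m): print(c, onz("side",*c[1],.063))
```

```text
t 10.7 [0.498  0.2481 0.2013] x [0.9616 0.2744 0.0008] z [ 0.0007  0.0002 -1.    ] F [ 0.0014 -0.7939  0.0243] T [-0.0668  0.0877 -0.0066] w 0.080887088716914 q [-0.888   0.1941  0.3923  1.6966 -0.0772  1.2654 -0.2012]
(np.int32(17), [290.88, 261.59], [289, 260, 5, 4]) [0.495 0.249 0.063]
```

View pics/s6.png

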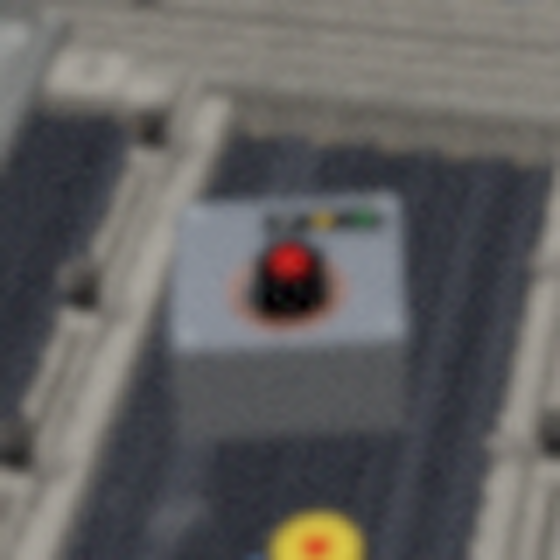

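The marked capacitor is seated in the well, with its dot at px (291,262). Now I'll locate the probe.

Run:
```python
from h import *
t=cv2.imread("pics/top0.png").astype(int); s=cv2.imread("pics/side0.png").astype(int)
f=lambda u,v:(285+(u+.5)/6-.5,165+(v+.5)/6-.5); g=lambda u,v:(305+u/6.667-.45,135+v/6.667-.45)
e1,e2=f(591,268),g(228,143)
print("end top/side@.139",onz("top",*e1,.139),onz("side",*e2,.139),tri(ray("top",*e1),ray("side",*e2)))
c1,c2=f(572,207),g(172,232)
print("collar",onz("top",*c1,.077),onz("side",*c2,.077),tri(ray("top",*c1),ray("side",*c2)))
# red handle pixel axis (side)
m=(s[...,2]-s[...,1]>35)&(s[...,2]-s[...,0]>35); m[:150]=0;m[175:]=0;m[:,:325]=0;m[:,:]&=True;m[:,345:]=0
print("side red handle",cen(m)); 
m=(t[...,2]-t[...,1]>25)&(t[...,2]-t[...,0]>25); m[:195]=0;m[215:]=0;m[:,:372]=0;m[:,392:]=0
print("top red",cen(m))
a=np.hstack([cv2.resize(s[140:190,310:360].astype(np.uint8),(400,400),interpolation=cv2.INTER_NEAREST),cv2.resize(t[180:220,360:400].astype(np.uint8),(400,400),interpolation=cv2.INTER_NEAREST)])
cv2.imwrite("pics/pr.png",a)
```

```text
end top/side@.139 [ 0.4354 -0.2734  0.139 ] [ 0.4283 -0.2632  0.139 ] (array([ 0.4327, -0.2748,  0.1333]), np.float64(0.006282663210973725))
collar [ 0.4748 -0.2771  0.077 ] [ 0.4598 -0.2691  0.077 ] (array([ 0.4682, -0.2786,  0.0722]), np.float64(0.014254369978984131))
side red handle [(np.int32(46), [334.35, 161.3], [330, 154, 10, 15])]
top red [(np.int32(48), [382.35, 206.92], [380, 202, 7, 11])]
```

View pics/pr.png

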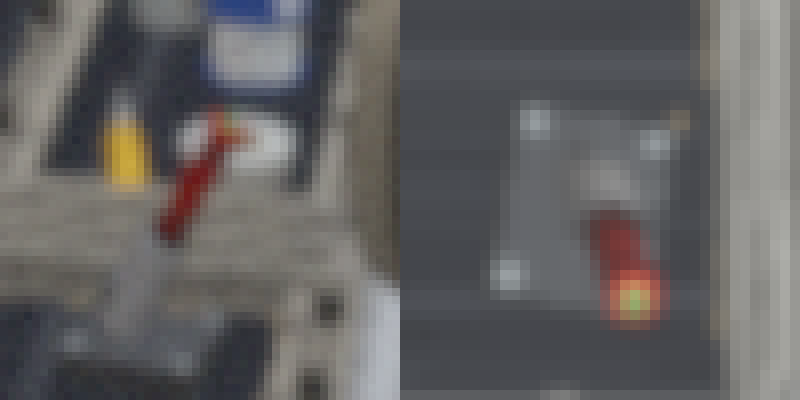

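Run:
```python
from h import *
q=[(373.0,191.5),(385,194.0),(370.3,207.0)]
P=[onz("top",*p,.018) for p in q]; print(P)
d=P[0]-P[2]; e=P[0]-P[1]; print(np.linalg.norm(d),np.degrees(np.arctan2(d[1],d[0])),np.linalg.norm(e),np.degrees(np.arctan2(-e[0],e[1])),"centre",(P[1]+P[2])/2)
print("end",onz("top",382.7,209.3,.139),onz("side",338,155.5,.139)+[.0035,-.002,0])
```

```text
[array([ 0.5085, -0.2654,  0.018 ]), array([ 0.4991, -0.3079,  0.018 ]), array([ 0.4533, -0.254 ,  0.018 ])]
0.05641192364330492 -11.652522166080638 0.04355059815955859 -12.432980855921267 centre [ 0.4762 -0.281   0.018 ]
end [ 0.4353 -0.2722  0.139 ] [ 0.435  -0.2688  0.139 ]
```

Run:
```python
from h import *
rel([.415,-.268,.187],down(-11.5,25,-11.5))
M=down(-11.5,25,-11.5).as_matrix(); print(M)
```

```text
t 10.75 ee [0.4977 0.2479 0.2005] shift [-8.8424 18.9362  0.5552] turn [-1.1886  4.9082  5.3985]
rows>= 8.362562026820012
[[ 0.8881 -0.1994  0.4141]
 [-0.1807 -0.9799 -0.0843]
 [ 0.4226  0.     -0.9063]]
```

Request:
carry_out --commands '[[[0,-2.2,4.7,-0.5,0,0,0.5],[0,-4.4,9.4,-1,-0.4,1.6,1.8],[0,-6.6,14,-1,-0.8,3.2,3.5],[0,-8.84,18.94,-0.5,-1.19,4.91,5.4],[0,-8.84,18.94,0.2,-1.19,4.91,5.4],[0,-8.84,18.94,0.55,-1.19,4.91,5.4],[0,-8.84,18.94,0.55,-1.19,4.91,5.4],[0,-8.84,18.94,0.55,-1.19,4.91,5.4],[0,-8.84,18.94,0.55,-1.19,4.91,5.4],[0,-8.84,18.94,0.55,-1.19,4.91,5.4],[0,-8.84,18.94,0.55,-1.19,4.91,5.4],[0,-8.84,18.94,0.55,-1.19,4.91,5.4]]]'

```text
time: 12.25
ee_pos: [0.4153, -0.2669, 0.1869]
eef_rot: [0.972, -0.097, 0.215, 0.022]
ft_force: [-0.1, -0.7, 1.0]
width: 0.0869
```

Run:
```python
from h import *
st(); rel([.415,-.268,.187],down(-11.5,25,-11.5))
s=r.camera("side"); cv2.imwrite("pics/s7r.png",s); cv2.imwrite("pics/s7.png",cv2.resize(s[110:210,290:390],None,fx=6,fy=6,interpolation=cv2.INTER_CUBIC))
t=r.camera("top"); cv2.imwrite("pics/t7r.png",t);cv2.imwrite("pics/t7.png",cv2.resize(t[160:260,330:430],None,fx=6,fy=6,interpolation=cv2.INTER_CUBIC))
```

```text
t 12.25 [ 0.4153 -0.2669  0.1869] x [ 0.8886 -0.1791  0.4223] z [ 0.4139 -0.0838 -0.9065] F [-0.0862 -0.7442  1.0407] T [-0.0029  0.5152 -0.0315] w 0.0868636989210803 q [-0.3924 -0.4539  0.8145  2.2182  0.3056  0.829   0.0813]
t 12.25 ee [ 0.4153 -0.2669  0.1869] shift [-0.0004  0.0443 -0.0055] turn [-0.0044  0.0043  0.0195]
rows>= 0.017845429306637788
```

View pics/s7.png

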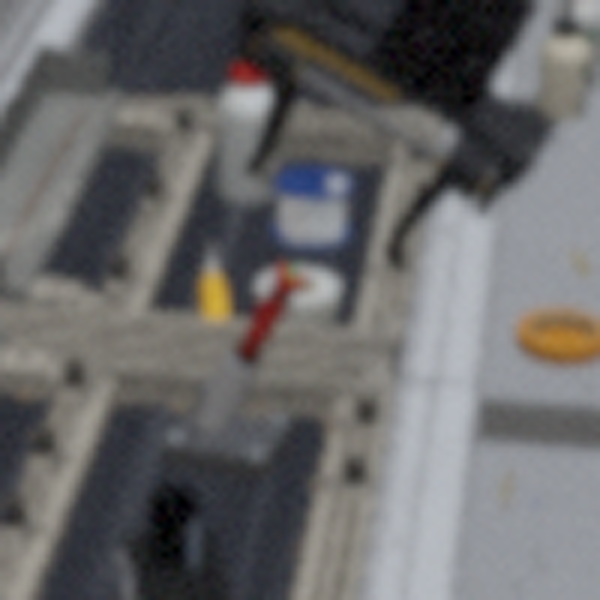

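View pics/t7.png

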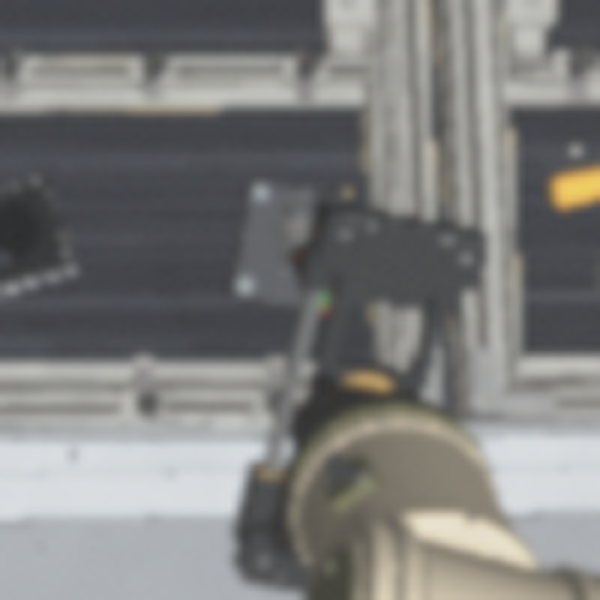

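```bash
cat >> h.py <<'E'
def proj(n,p):
    c=r.camera_info(n); q=R.from_quat(c['rotation']).inv().apply(np.array(p)-c['origin']); return np.array([c['fx']*q[0]/q[2]+c['cx'],c['fy']*q[1]/q[2]+c['cy']])
E
python3 - <<'E'
from h import *
s=r.read_state(); M=R.from_quat(s['eef_rot']).as_matrix(); p=np.array(s['ee_pos'])
for sg in(1,-1): print("tips side",proj("side",p+sg*.0435*M[:,0]),proj("side",p+sg*.0585*M[:,0]))
for d in(.053,.12): print(d,"side",proj("side",p+d*M[:,2]),"top",proj("top",p+d*M[:,2]))
im=r.camera("side").astype(int); m=(im[...,2]-im[...,1]>30)&(im[...,2]-im[...,0]>30); m[:153]=0;m[172:]=0;m[:,:325]=0;m[:,343:]=0
v,u=np.nonzero(m); print(np.c_[u,v][::3].tolist()); print(cv2.fitLine(np.c_[u,v].astype(np.float32),cv2.DIST_L2,0,.01,.01).ravel(),len(u))
E
```

```text
tips side [332.6316 137.6651] [329.1495 135.5268]
tips side [352.895  150.1086] [356.4002 152.2611]
0.053 side [336.6454 154.8087] top [382.551  208.6857]
0.12 side [329.3167 167.9334] top [380.1897 201.9392]
[[336, 154], [337, 155], [338, 156], [326, 157], [338, 157], [326, 158], [337, 158], [326, 159], [336, 159], [326, 160], [334, 160], [325, 161], [334, 161], [325, 162], [334, 162], [332, 163], [335, 163], [334, 164], [332, 165], [331, 166], [334, 166], [332, 167], [331, 168]]
[  0.7785  -0.6276 332.6087 161.1159] 69
```

The predicted and seen probe axes agree to about 2 mm. I'll apply a small correction and advance along the axis.

Request:
carry_out --commands '[[[0,-0.03,0.02,1.0,0,0,0],[0,-0.05,0.02,2.0,0,0,0],[0,-0.05,0.02,2.8,0,0,0],[0,-0.05,0.02,3.5,0,0,0],[0,-0.05,0.02,3.98,0,0,0],[0,-0.05,0.02,3.98,0,0,0],[0,-0.05,0.02,3.98,0,0,0],[0,-0.05,0.02,3.98,0,0,0]]]'

```text
time: 13.4
ee_pos: [0.4554, -0.2762, 0.0968]
eef_rot: [0.971, -0.097, 0.216, 0.022]
ft_force: [0.5, -0.4, 0.1]
width: 0.087
```

Run:
```python
from h import *
st(); rel([.4552,-.2758,.0968],down(-11.5,25,-11.5))
s=r.camera("side"); cv2.imwrite("pics/s8.png",cv2.resize(s[110:210,290:390],None,fx=6,fy=6,interpolation=cv2.INTER_CUBIC))
```

```text
t 13.4 [ 0.4554 -0.2762  0.0968] x [ 0.8879 -0.18    0.4233] z [ 0.4149 -0.0839 -0.906 ] F [ 0.5327 -0.4141  0.1221] T [-0.0192  0.5815 -0.0172] w 0.08697140359755284 q [-0.7294 -0.2144  1.2475  2.2529  0.1076  0.5449  0.2735]
t 13.4 ee [ 0.4554 -0.2762  0.0968] shift [-0.0089 -0.0141 -0.0032] turn [-0.0055 -0.009   0.0076]
rows>= 0.006780623553332412
```

View pics/s8.png

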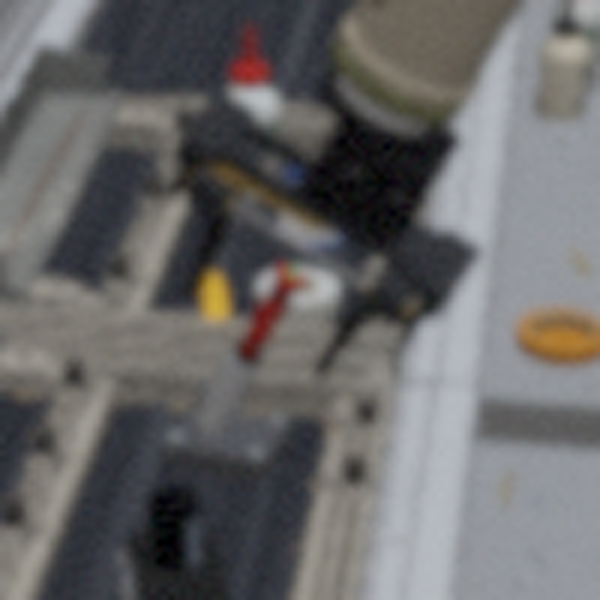

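Side view: the handle at px (334,164) lies midway between the fingertips. I'll close.

Request:
carry_out --commands '[[[120,0,0,0,0,0,0],[180,0,0,0,0,0,0],[200,0,0,0,0,0,0],[255,0,0,0,0,0,0],[255,0,0,0,0,0,0],[255,0,0,0,0,0,0],[255,0,0,0,0,0,0],[255,0,0,0,0,0,0]]]' --grip_force 20

```text
time: 14.45
ee_pos: [0.4551, -0.2761, 0.0966]
eef_rot: [0.971, -0.098, 0.215, 0.021]
ft_force: [-3.3, 0.4, -2.5]
width: 0.0152
```

Run:
```python
from h import *
st()
s=r.camera("side"); cv2.imwrite("pics/s9.png",cv2.resize(s[110:210,290:390],None,fx=6,fy=6,interpolation=cv2.INTER_CUBIC))
```

```text
t 14.45 [ 0.4551 -0.2761  0.0966] x [ 0.8882 -0.1802  0.4227] z [ 0.4144 -0.0837 -0.9063] F [-3.2636  0.3795 -2.4756] T [ 0.2364  1.5367 -0.0307] w 0.01519794637777123 q [-0.7295 -0.2143  1.2479  2.2531  0.1076  0.5452  0.2736]
```

View pics/s9.png

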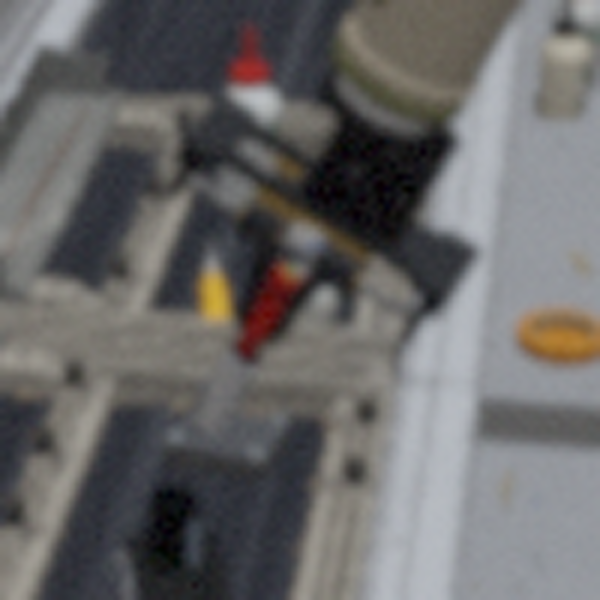

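The handle is gripped (15.2 mm) and the side force is small. I'll draw it out along its axis.

Request:
carry_out --commands '[[[255,0,0,-0.4,0,0,0],[255,0,0,-0.9,0,0,0],[255,0,0,-1.4,0,0,0],[255,0,0,-1.9,0,0,0],[255,0,0,-2.5,0,0,0],[255,0,0,-3.1,0,0,0],[255,0,0,-3.1,0,0,0],[255,0,0,-3.1,0,0,0]]]'

```text
time: 15.5
ee_pos: [0.4226, -0.2695, 0.166]
eef_rot: [0.972, -0.098, 0.215, 0.021]
ft_force: [0.2, 0.5, -0.9]
width: 0.0153
```

Run:
```python
from h import *
st(); rel([.46,-.10,.26],down(10))
s=r.camera("side"); cv2.imwrite("pics/s10.png",cv2.resize(s[100:200,290:390],None,fx=6,fy=6,interpolation=cv2.INTER_CUBIC))
```

```text
t 15.5 [ 0.4226 -0.2695  0.166 ] x [ 0.8886 -0.1804  0.4218] z [ 0.4135 -0.0834 -0.9067] F [ 0.1746  0.4584 -0.8998] T [ 0.0278  0.6695 -0.0387] w 0.01532476596762302 q [-0.4189 -0.4031  0.8673  2.2322  0.2754  0.7641  0.1131]
t 15.5 ee [ 0.4226 -0.2695  0.166 ] shift [ 1.6898 -6.9437 -3.3549] turn [ 0.9288 -4.9319 -4.2251]
rows>= 3.1578700549689716
```

View pics/s10.png

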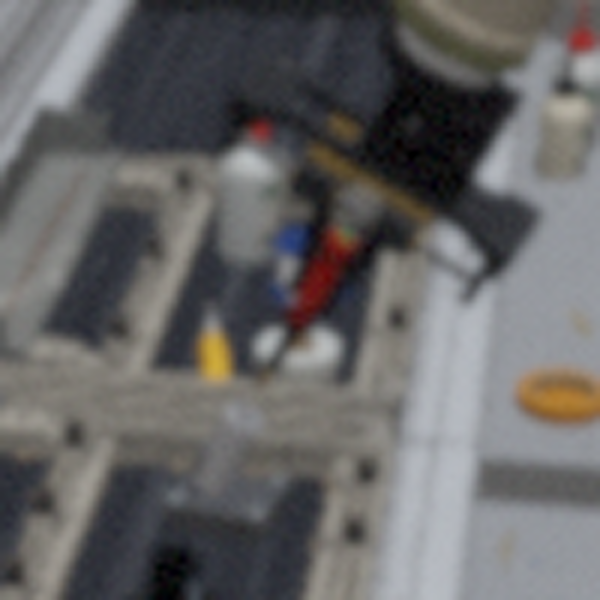

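The probe is out, with its tip clear above the tube mouth. I'll raise it and bring it upright.

Request:
carry_out --commands '[[[255,0.5,0,-1.1,0,0,0],[255,1.0,0,-2.2,0,0,0],[255,1.2,-1.7,-2.6,0.2,-1.2,-1],[255,1.4,-3.4,-3.0,0.5,-2.5,-2],[255,1.6,-5.2,-3.2,0.7,-3.7,-3.1],[255,1.69,-6.94,-3.35,0.93,-4.93,-4.22],[255,1.69,-6.94,-3.35,0.93,-4.93,-4.22],[255,1.69,-6.94,-3.35,0.93,-4.93,-4.22],[255,1.69,-6.94,-3.35,0.93,-4.93,-4.22]]]'

```text
time: 16.68
ee_pos: [0.4595, -0.1011, 0.2596]
eef_rot: [0.996, 0.086, 0.0, -0.0]
ft_force: [0.5, 0.6, -0.9]
width: 0.0156
```

Run:
```python
from h import *
st(); rel([.498,.248,.22],down(16))
s=r.camera("side"); cv2.imwrite("pics/s11r.png",s); cv2.imwrite("pics/s11.png",cv2.resize(s[90:210,250:370],None,fx=5,fy=5,interpolation=cv2.INTER_CUBIC))
```

```text
t 16.675 [ 0.4595 -0.1011  0.2596] x [0.9852 0.1712 0.0005] z [ 0.0004  0.0007 -1.    ] F [ 0.488   0.5531 -0.8523] T [-0.1278  0.0249 -0.0299] w 0.01563772330294326 q [-0.6179 -0.0844  0.7092  1.825   0.0552  1.3807  0.2511]
t 16.675 ee [ 0.4595 -0.1011  0.2596] shift [  3.9058 -13.4925   1.5951] turn [-0.0072 -0.006  -1.2285]
rows>= 5.654681364548976
```

View pics/s11.png

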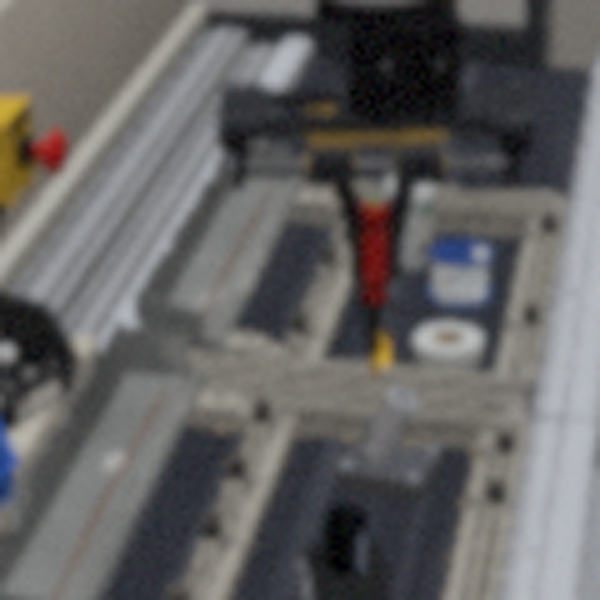

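The probe is held upright in the fingers, its tip near px (326,158). I'll move it over the well.

Request:
carry_out --commands '[[[255,0.7,-2.2,0,0,0,-0.2],[255,1.3,-4.5,0,0,0,-0.5],[255,2.0,-6.8,0,0,0,-0.8],[255,2.6,-9.0,0.3,0,0,-1.0],[255,3.3,-11.2,0.8,0,0,-1.2],[255,3.7,-12.7,1.2,0,0,-1.23],[255,3.9,-13.49,1.6,0,0,-1.23],[255,3.9,-13.49,2.0,0,0,-1.23],[255,3.9,-13.49,2.4,0,0,-1.23],[255,3.9,-13.49,2.4,0,0,-1.23],[255,3.9,-13.49,2.4,0,0,-1.23]]]'

```text
time: 18.1
ee_pos: [0.4982, 0.2472, 0.2007]
eef_rot: [0.99, 0.139, 0.001, -0.001]
ft_force: [-0.3, 0.1, -0.1]
width: 0.0155
```

Run:
```python
from h import *
st()
s=r.camera("side"); cv2.imwrite("pics/s12r.png",s); cv2.imwrite("pics/s12.png",cv2.resize(s[190:300,240:350],None,fx=5.4,fy=5.4,interpolation=cv2.INTER_CUBIC))
t=r.camera("top"); cv2.imwrite("pics/t12.png",cv2.resize(t[150:250,180:280],None,fx=5.4,fy=5.4,interpolation=cv2.INTER_CUBIC))
p=r.read_state()['ee_pos']
M=R.from_quat(r.read_state()['eef_rot']).as_matrix()
for d in (-.047,.019,.076): print("proj",d,proj("side",p+d*M[:,2]))
b=s.astype(int); m=(b[...,2]>110)&(b[...,2]-b[...,1]>60); m[:190]=0;m[290:]=0;m[:,:270]=0;m[:,330:]=0
for c in cen(m): print(c)
```

```text
t 18.1 [0.4982 0.2472 0.2007] x [0.9616 0.2746 0.0015] z [ 0.0012  0.0014 -1.    ] F [-0.3462  0.1274 -0.0944] T [-0.0893  0.0818  0.0024] w 0.015504277159772845 q [-0.9031  0.194   0.4118  1.6997 -0.0818  1.263  -0.1954]
proj -0.047 [286.6212 204.9777]
proj 0.019 [287.8135 226.3576]
proj 0.076 [288.7762 243.6221]
(np.int32(14), [287.79, 206.93], [285, 205, 6, 4])
(np.int32(20), [288.55, 218.5], [287, 214, 4, 9])
(np.int32(18), [291.0, 261.67], [289, 260, 5, 4])
```

View pics/s12.png

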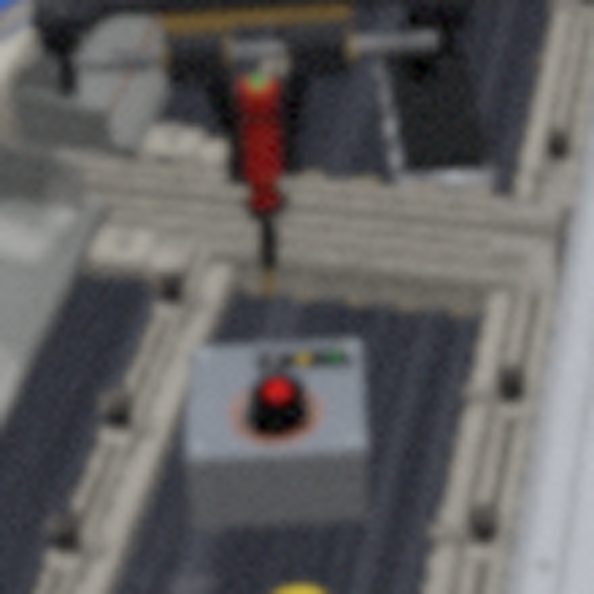

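View pics/t12.png

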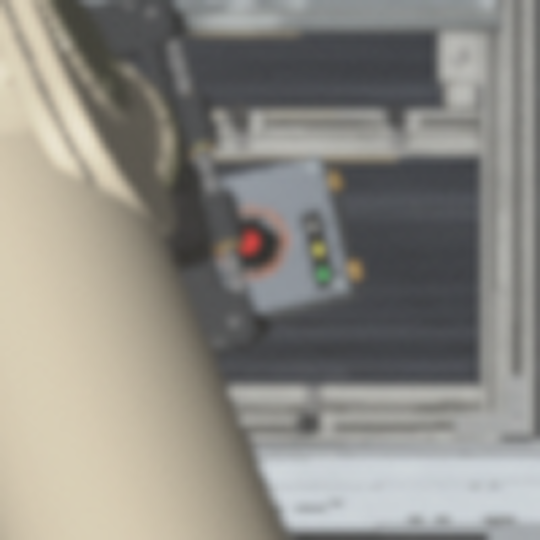

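Side view: the brass tip is at px (289.2,243.7) and the dot at (291,261.7). The probe is nearly straight above the dot, so I'll lower it to about 10 mm above.

Request:
carry_out --commands '[[[255,0,0,0.6,0,0,0],[255,0,0,1.2,0,0,0],[255,0,0,1.7,0,0,0],[255,0,0,2.05,0,0,0],[255,0,0,2.05,0,0,0],[255,0,0,2.05,0,0,0]]]'

```text
time: 18.95
ee_pos: [0.4985, 0.2479, 0.1498]
eef_rot: [0.99, 0.139, 0.001, -0.001]
ft_force: [-0.1, -0.2, -0.5]
width: 0.0156
```

Run:
```python
from h import *
st()
s=r.camera("side"); cv2.imwrite("pics/s13r.png",s); cv2.imwrite("pics/s13.png",cv2.resize(s[210:280,255:325],None,fx=8,fy=8,interpolation=cv2.INTER_CUBIC))
p=r.read_state()['ee_pos']; M=R.from_quat(r.read_state()['eef_rot']).as_matrix()
for d in (-.047,.019,.076): print("proj",d,proj("side",p+d*M[:,2]))
print("dot axis TCP below",proj("side",[p[0],p[1],.063]))
```

```text
t 18.95 [0.4985 0.2479 0.1498] x [0.9614 0.2752 0.0023] z [ 0.0018  0.0019 -1.    ] F [-0.1198 -0.1903 -0.4969] T [-0.0104  0.0091 -0.0248] w 0.01558961187811076 q [-0.8949  0.2383  0.406   1.7615 -0.1027  1.1599 -0.1794]
proj -0.047 [287.4227 221.5799]
proj 0.019 [288.5346 241.8114]
proj 0.076 [289.4341 258.1788]
dot axis TCP below [289.6794 261.1797]
```

View pics/s13.png

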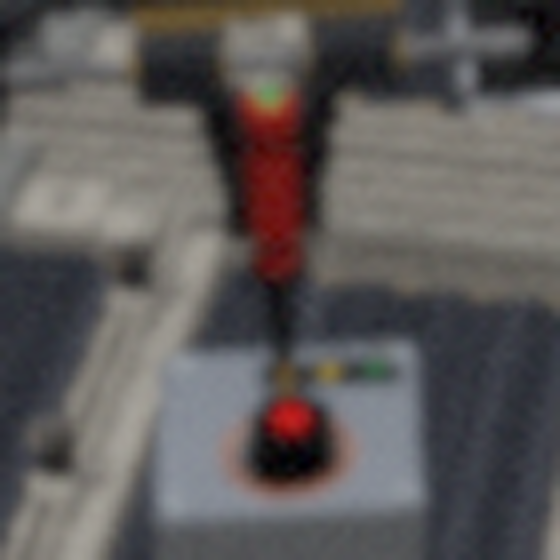

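The tip at (290.4,258.3) is aligned with the dot to about 1 mm. I'll lower it slowly into contact.

Request:
carry_out --commands '[[[255,-0.03,0,0.15,0,0,0],[255,-0.03,0,0.3,0,0,0],[255,-0.03,0,0.38,0,0,0],[255,-0.03,0,0.44,0,0,0],[255,-0.03,0,0.5,0,0,0],[255,-0.03,0,0.56,0,0,0],[255,-0.03,0,0.56,0,0,0],[255,-0.03,0,0.56,0,0,0]]]'

```text
time: 20.0
ee_pos: [0.4979, 0.2478, 0.1361]
eef_rot: [0.99, 0.139, 0.001, -0.001]
ft_force: [-0.3, -0.1, 0.8]
width: 0.0154
```

Run:
```python
from h import *
st()
s=r.camera("side"); cv2.imwrite("pics/s14.png",cv2.resize(s[210:280,255:325],None,fx=8,fy=8,interpolation=cv2.INTER_CUBIC))
F=[]
for i in range(6):
    r.camera("side"); q=r.read_state(); F.append(np.r_[q['ft_force'],q['ee_pos'][2]])
print(np.array(F))
```

```text
t 20.0 [0.4979 0.2478 0.1361] x [0.9614 0.2752 0.0026] z [ 0.0021  0.0022 -1.    ] F [-0.2874 -0.1463  0.7662] T [-0.1047  0.098  -0.0157] w 0.015358871865593059 q [-0.8926  0.2506  0.4039  1.7783 -0.1089  1.1315 -0.1751]
[[ 0.7088  0.042   0.5858  0.136 ]
 [ 0.1041 -0.4219  0.539   0.136 ]
 [ 0.0777 -0.0024  0.2697  0.136 ]
 [-0.6295 -0.4792 -0.5343  0.136 ]
 [-0.3533 -0.3116 -0.5712  0.136 ]
 [-0.1889  0.3946  0.0144  0.136 ]]
```

View pics/s14.png

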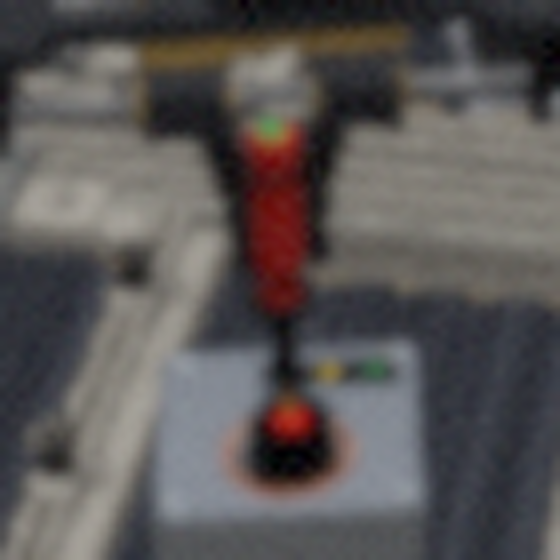

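The brass tip reaches the dot's centre at px (291,261). The mean force is slightly up from the free-hanging −0.6 N. I'll press about 2.5 mm more and average the force.

Request:
carry_out --commands '[[[255,0,0,0.05,0,0,0],[255,0,0,0.08,0,0,0],[255,0,0,0.08,0,0,0],[255,0,0,0.08,0,0,0]]]'

```text
time: 20.85
ee_pos: [0.4979, 0.2477, 0.134]
eef_rot: [0.99, 0.139, 0.001, -0.001]
ft_force: [0.1, 0.4, -0.1]
width: 0.0155
```

Run:
```python
from h import *
st()
F=[]
for i in range(40):
    s=r.camera("side"); q=r.read_state(); F.append(np.r_[q['ft_force'],q['ee_pos'][2]])
F=np.array(F); print(F.mean(0),F.std(0)/40**.5)
cv2.imwrite("pics/s15r.png",s);cv2.imwrite("pics/s15.png",cv2.resize(s[210:280,255:325],None,fx=8,fy=8,interpolation=cv2.INTER_CUBIC))
```

```text
t 20.85 [0.4979 0.2477 0.134 ] x [0.9614 0.2752 0.0026] z [ 0.0021  0.0021 -1.    ] F [ 0.15    0.3642 -0.1065] T [-0.1287  0.1058 -0.0136] w 0.01545547083259812 q [-0.8921  0.2528  0.4035  1.7805 -0.1099  1.1274 -0.1743]
[-0.272  -0.1398  0.5352  0.134 ] [0.0755 0.0744 0.081  0.    ]
```

View pics/s15.png

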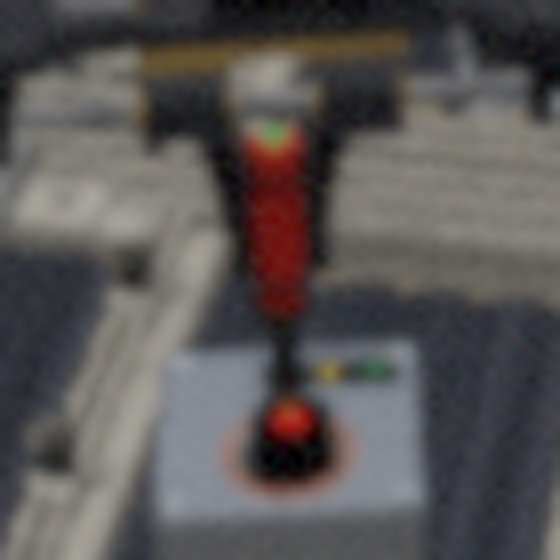

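By force the tip is in about 4 mm, and by geometry 5 mm. I'll check the force zero with the probe lifted free, then return.

Request:
carry_out --commands '[[[255,0,0,-0.15,0,0,0],[255,0,0,-0.4,0,0,0],[255,0,0,-0.6,0,0,0],[255,0,0,-0.6,0,0,0],[255,0,0,-0.6,0,0,0]]]'

```text
time: 23.48
ee_pos: [0.4978, 0.2477, 0.1489]
eef_rot: [0.99, 0.139, 0.001, -0.001]
ft_force: [0.7, -0.2, -0.9]
width: 0.0156
```

Run:
```python
from h import *
F=[]
for i in range(40):
    s=r.camera("side"); q=r.read_state(); F.append(np.r_[q['ft_force'],q['ee_pos'][2]])
F=np.array(F); print(F.mean(0),F.std(0)/40**.5); rel([.4979,.2478,.1337],R.from_quat(r.read_state()['eef_rot']))
cv2.imwrite("pics/s16.png",cv2.resize(s[210:280,255:325],None,fx=8,fy=8,interpolation=cv2.INTER_CUBIC))
```

```text
[ 0.1269 -0.1392 -0.9854  0.149 ] [0.0743 0.0785 0.0812 0.    ]
t 25.475 ee [0.4979 0.2478 0.149 ] shift [0.0002 0.0003 0.6113] turn [0. 0. 0.]
rows>= 0.24450686090308502
```

View pics/s16.png

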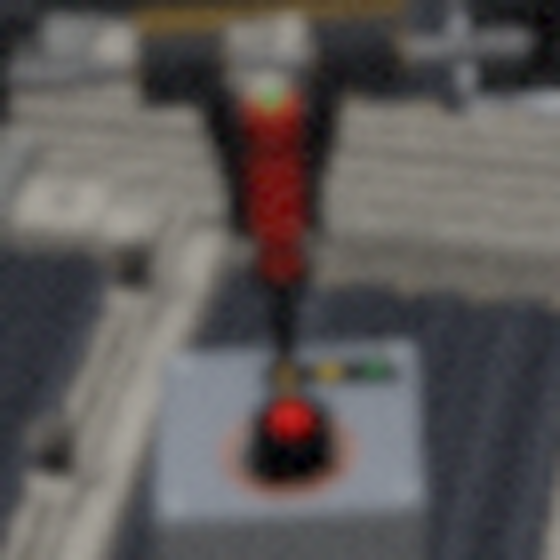

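The difference is 1.52 N, so the tip was pushed in 5.1 mm. The tip and dot are still aligned. I'll return to z = .134.

Request:
carry_out --commands '[[[255,0,0,0.15,0,0,0],[255,0,0,0.3,0,0,0],[255,0,0,0.38,0,0,0],[255,0,0,0.45,0,0,0],[255,0,0,0.52,0,0,0],[255,0,0,0.6,0,0,0],[255,0,0,0.6,0,0,0],[255,0,0,0.6,0,0,0],[255,0,0,0.6,0,0,0],[255,0,0,0.6,0,0,0]]]'

```text
time: 26.72
ee_pos: [0.4979, 0.2478, 0.1341]
eef_rot: [0.99, 0.139, 0.001, -0.001]
ft_force: [-0.1, -0.3, 0.2]
width: 0.0155
```

Run:
```python
from h import *
F=[]
for i in range(30):
    s=r.camera("side"); q=r.read_state(); F.append(np.r_[q['ft_force'],q['ee_pos'][2]])
F=np.array(F); print(F.mean(0)); st()
cv2.imwrite("pics/s17.png",cv2.resize(s[100:310,230:380],None,fx=2.8,fy=2.8,interpolation=cv2.INTER_CUBIC))
```

```text
[-0.5409 -0.1145  0.6464  0.134 ]
t 28.225 [0.4979 0.2478 0.134 ] x [0.9614 0.2752 0.0026] z [ 0.0021  0.0021 -1.    ] F [-0.6068 -0.5656  0.3848] T [-0.1592  0.1419  0.0176] w 0.015263681186348412 q [-0.8922  0.2528  0.4036  1.7805 -0.1099  1.1274 -0.1743]
```

View pics/s17.png

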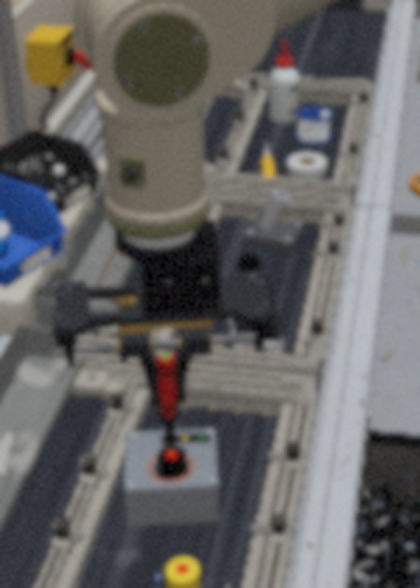

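The probe stands upright on the dot with a steady force (+1.6 N over free), and the plain capacitor and tape are where they were. I'll hand in.

```bash
python3 -c "
from bench import r
print(r.close_job())"
```

```text
the job is handed in; nothing more can be done
None
```

I placed the marked capacitor in the well, let go of it, and handed the job in while holding the probe upright on the red dot. `close_job()` gives no verdict, so success is judged only from my own checks.

- **Capacitor:** I lowered it slowly into the well and released it about 0.5 mm above the bottom or on it. In the side view it stands in the middle of the copper ring, dot up.
- **Probe:** The tip is on the dot to within about 1–2 mm, and the tool is vertical to about 0.003 rad. I estimate the probe itself leans about 1° in the grip.
- **Pressing force:** The wrist force averages +0.65 N, against −0.99 N with the probe lifted clear. The difference is about 1.6 N, so the tip is pushed in a little over 5 mm. The height of the tool gives 5 mm.
- **Left alone:** The plain capacitor and the tape look unmoved in the last picture. I never moved near the coil or the pin strip, but they were not in that picture and I did not check them again.
- **Disagreements:** The side camera reads about 3 mm low in x compared with the top camera and the fingertips, and I corrected for this. A first estimate from the raw force reading, without the lifted check, gave only about 4 mm pushed in.

I handed it in at about 28 s of the 72 s allowed.

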